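Latch a battery pack onto the contacts of its test dock

TASK

Put the waiting battery pack on test: slide it along the dock's rails until it rests against the sprung contacts, hook the wire loop of the draw latch over the keeper on the pack's top and draw it in under the hook, then swing the latch's lever over and press it fully flat past centre, so that the latch holds the pack in on its contacts. Work by feel, as with any instrument: do not ram the pack, pull or press the loop hard against the keeper or lean on the lever; 2 kg of hand force is the most that any of it needs or takes. Leave the other things on the bench where they are, and let go of everything at the end.

Things in the scene. Friction and masses are not known exactly. Their poses are not given: they have to be found in the camera images.
- dock: The open battery test dock, bolted down: aluminium base plate 300 x 150 x 10 mm, two low rails (22 mm high) on the robot's side, a grey housing (flat top 82 mm above the bench, x -36 to +95 mm, 96 mm wide) on the far side, draw latch on top of it. Origin on the bench below the lever's pivot; x along the rails away from the robot (the draw direction), y across (parallel to all hinge pins), z up.
- pivot (a point): The lever's pivot pin: on the dock's middle plane, 96 mm above the bench, straight over the dock's origin. Axes as the dock's. A second, identical dock at the bench's right edge is already latched and shows the finished state (lever plate flat over the housing, loop reaching to the pack); leave it alone.
- pack: The battery pack to latch: black, 100 x 64 mm (x, y), flat top 72 mm above its underside, 0.7 to 0.95 kg; an 82 mm wide foot flange runs under the rails' lips, so it only slides along x (1.5 mm side play). Underside 10 mm above the bench. Origin: centre of the underside; x to its front face, 50 mm ahead. It starts 20 to 30 mm short of the contacts. Other packs stand loose at the left.
- contact_face (a point): Where the pack's front face first meets the sprung contact plate: middle of that plate's face when out, 48 mm before the pivot (dock x = -48 mm), 50 mm above the bench. The pack's origin is then at dock x = -98 mm. Fixed to the dock, axes as the dock's. The latch draws the pack a few mm further.
- contacts (a joint): How far the sprung contact plate (60 x 58 mm, with a 22 mm wide bumper tab on top, up to 90 mm above the bench, that meets the keeper's front) is pressed in, m: 0 = out, 0.011 = bottomed. It takes 4 N to start it and 2.5 N more per mm. The closed latch holds it in by about 2 to 8.5 mm, depending on the loop's length. Sliding the pack on its rails itself takes 4 to 12 N, unevenly.
- keeper (a point): The keeper, a steel hook 22 mm wide (y) on the pack's top: a flat plinth, 12 mm above the top, with an upright at its front. This point: on the plinth's top at the foot of the upright's face that the loop's bar bears on; 37.0 mm ahead of the pack's origin, 84 mm above its underside, axes as the pack's. The plinth runs from 25 mm before (-x) to 13 mm behind it.
- keeper_lip (a point): Edge of the hook's lip, on its underside: 3.2 mm before (-x, robot side) and 6.5 mm above the keeper point. The hook is 10 mm high in all; the gap under the lip takes the 4 mm wire. The bar must come down on the plinth before the lip (bar centre 6 mm or more before the keeper point), then be drawn to +x under it until it bears on the upright (bar centre 2 mm before the keeper point, 2 mm above).
- lever (a joint): Angle of the latch lever about the pivot, rad: 0 = flat on its stop; grows as it swings up and over to the robot's side (pi/2 upright, at most 2.5). Starts open at 1.75 to 2.25. A stiff pivot (0.06 N m) holds it where it is left: it does not drop flat by itself. Centre is passed at about 0.12. Swinging it over takes some 2 to 6 N at 40 mm from the pivot once the loop pulls.
- lever_face (a point): The lever's steel pressing plate, 26 mm wide, 4 mm thick. Origin on its outer face (the top when flat), 8 mm from the pivot; x along the lever to its free end (flat face from -4 to +47 mm, small upturned thumb lip to +55), z out of the outer face: up when flat (then 104 mm above the bench), to the robot when upright.
- loop_pin (a point): The pin on which the loop turns, carried by the lever, 13.0 mm from the pivot and 0.123 rad below the lever's line: at lever angle a it is 13.0 cos(a - 0.123) mm along dock x and 13.0 sin(a - 0.123) mm above the pivot. Drawing the loop in by hand turns the lever with it (5 to 10 N).
- loop (a joint): Turn of the wire loop on its pin, relative to the lever, rad. The loop points from the pin to the robot's side, at elevation e = loop - lever above the horizontal: 0.35 to 1.25 at the start (raised), about -0.17 with the bar on the plinth and the lever open, about 0 when latched. A stiff pin carries it along with the lever, so pressing the lever lifts the loop off unless its bar is under the lip.
- loop_legs (a point): A point midway between the loop's two legs, 20 mm from the pin. The loop is 4 mm round steel wire, 44 mm wide over its parallel legs (36 inside), legs straight to 60 mm from the pin, closed by a cross bar. Pin to bar centre is nominally 70 mm, but the legs are screwed to length on each dock, from 67 to 73 mm; this is not reported. It can be pinched across the legs from above.
- end_cap: Bystander: black plastic cap 64 x 22 x 13 mm lying on the far end of the housing's top.
- screwdriver: Bystander: screwdriver on the bench along the dock's left side.
- screw_tray: Bystander: open tray of screws, 100 x 70 x 35 mm, on the bench along the dock's right side.
- pack_b: Bystander: a loose battery pack on the bench at the left.
- pack_c: Bystander: another loose battery pack further left.
- multimeter: Bystander: hand multimeter 150 x 75 x 45 mm lying at the right.
- cleaner: Bystander: white bottle, 52 mm thick, 160 mm tall, at the back left.
There are look-alikes about, which are no part of the job. What is shaped like the pack but orange is not meant.

How it is judged (in metres and radians):
On the way:
1. the loop bears on the keeper of the pack, which is up to its contacts (within 2.5 mm), while the lever is still up (x of pack in the frame of dock above -0.1005 m and contact force between loop and pack above 0.8 N and value of joint lever above 0.3 rad), for 0.1 s.
At the end, for the whole second after the job is handed in: the lever lies flat past centre (within 0.04 rad of its stop), the loop is hooked on the keeper and pulls on it with more than 3 N, the pack is held in with the contact plate pressed in by more than 1.5 mm, and all is still and let go (value of joint lever below 0.04 rad and value of joint contacts above 0.0015 m and contact force between loop and pack above 3 N and linear speed of pack below 0.01 m/s); the robot touches nothing.
It fails at once if the pack is rammed: the fingers push it with over 25 N (contact force between the fingers and pack above 25 N).
It fails at once if the loop is forced: held in the fingers, it is pressed or pulled on the keeper with over 25 N (contact force between the fingers and loop above 0.5 N and contact force between loop and pack above 25 N).
It fails at once if the lever is leaned on: the fingers press its plate with over 25 N (contact force between the fingers and lever_plate above 25 N).
It fails at once if a bystander is pushed from its place (over 25 mm) (distance of any of end_cap, screwdriver, screw_tray, pack_b, pack_c, multimeter, cleaner from where it was at the start of the episode above 0.025 m).
It also fails if it takes over 72 s, if anything falls off the work surface, if the arm or the gripper's body presses on something with over 40 N, if the wrist force passes 120 N, or if a joint passes its speed limit or range.

ROBOT

A 6-joint arm with a two-finger parallel gripper is mounted at the origin on the work surface. World frame = base frame: x ahead of the robot, y to its left, z up, the work surface at z = 0. Lengths are in m, angles in degrees, forces in N, time in s.
With the tool pointing down it reaches from about 0.25 to 0.725 m from the base axis. Payload 9.7 kg.
Tool frame: the origin (TCP) lies midway between the tips of the shut fingers; the grasp point (between the pads) lies 19 mm behind it; z points along the fingers, y is the line along which they close (so a half turn about z gives the same grasp; the last joint's range is limited). The gripper opens to 85 mm and grips with 20 to 120 N. Pads are 22 mm wide; open, the fingers measure 114 mm over their backs; the gripper's body (76 mm by 85 mm) begins 54 mm behind the grasp point. The pads swing forward as they close: fully open they stand 13 mm farther back than shut.
Start: joints at [-63.999, 4.979, 10.078, 95.1, 0, 90], TCP at [0.241, -0.494, 0.231] pointing down, gripper open.
Joint ranges: [-179.16, 179.16], [-48.56, 103.87], [-65.8, 70.77], [-126.05, 130.52], [-82.76, 87.17], [-180, 180]. Speed limits (degrees/s): [127.2, 127.2, 147.25, 180, 180, 180].

INTERFACE

Orientations are given as [roll, pitch, yaw] about the fixed x, y, z axes, in that order (R = Rz(yaw) Ry(pitch) Rx(roll)).
In Python, from workcell import * gives the robot as it stands.
- The arm moves only by the tool servo_tool, never from a script. Its argument "moves" is a list of rows, each a list of 4 numbers: the shift along the world's x, y, z in cm, then the turn about the world's z in rad. A call has 1 to 20 rows; each row is the pose to reach, as a shift and turn from the pose commanded when the call began; what a row does not reach only later rows make up. A row lasts 1/12 s, in which the tool goes at most 41.7 mm and 7.16 degrees, less where a joint would pass 70% of its speed; a pose out of reach is approached as far as the arm can. A call with a gripper value outside its range is refused whole. "claw" is the closure, from 0 (fully open) to 1 (shut), set as the call begins (left out, the last holds). The fingers move at their own pace and stop on an object; "force" is the grip in N (left out, the last holds). Time passes only in rows, so rows that repeat a pose let the fingers close. It gives the time, the measured TCP pose, the force, the opening and the grip force at its end, in the units of the state.
- get_obs(): the state, without advancing time (a new reading comes with each control period).
- camera(name): name is "scene" or "top" or "wrist"; returns the picture (480x640x3 uint8, red, green, blue); there is no depth.
- get_calibration(name): a dict with "fx", "fy", "cx", "cy" (pixels), "k1" (the pictures are not rectified: a ray, as slopes to the right and down, at radius r is drawn at 1 + k1 r^2 times it, then the intrinsics apply), "rvec" (rotation vector, rad) and "tvec" (3), from world to camera coordinates, as OpenCV has them; the wrist camera has in their place "tool_from_camera" (4x4, takes a point from camera to tool coordinates, whose origin is the TCP and whose axes are the flange's). Camera axes: x right, y down, z forward; pixel columns grow to the right and rows downward; lengths in m; the calibration is good to about 2 mm. A picture is of the moment at which its call begins: read the wrist's pose just before it. get_calibration takes no time and is no camera call.
- job_done(): hands the job in; it is judged then, once.
The state is a dict: "time": time; "q": joint angles; "qd": joint speeds; "joint_efforts": joint torques, N m; "ee_pos": TCP position; "tcp_rot": TCP orientation; "wrist_force": force on the tool from outside, world axes, zero at the start; "torque": the same for the moment, N m; "opening": finger opening in m; "grasp_force": force on a finger pad.
Only numpy, scipy, OpenCV 4.12 (cv2) and the standard library are available. Lean on these libraries where they do the work, as an engineer would, in place of code of your own. Each camera call takes 0.05 s, during which the arm holds its last target. There are 200 camera calls.

## Working session

There is one attempt and no reset: what is moved stays moved. The work goes in short steps, Python scripts to look and compute and a tool call to move; the robot and the scene stay as the last step left them, time stands still between calls to the robot, and variables do not carry over. Pictures are saved under pics/ and viewed, at most 10 in all, crops included, and the job is handed in when it is done.

Besides the shell and the picture viewer there is one more tool, called after "Call:" as a command line: name --pt "numbers of a row" for each row, then --argument value for the rest. servo_tool: Moves the arm, as the interface text tells. Its arguments: {"type":"object","properties":{"moves":{"type":"array","items":{"type":"array","items":{"type":"number"}}},"claw":{"type":"number"},"force":{"type":"number"}},"required":["moves"]}

```bash
mkdir -p pics
python3 - <<'E'
from workcell import *
import cv2,numpy as np
for n in ("scene","top"):
    cv2.imwrite(f"pics/{n}0.png",camera(n)[:,:,::-1]); 
    c=get_calibration(n); R=cv2.Rodrigues(np.array(c["rvec"],float))[0]; print(n,c, -R.T@np.array(c["tvec"]).ravel())
print(get_calibration("wrist")); print(get_obs())
E
```

```text
scene {'fx': 511.66172091222074, 'fy': 511.66172091222074, 'cx': 316.57348732053805, 'cy': 245.40270628770074, 'k1': 0.02648547967668695, 'rvec': array([ 1.95416115,  1.73864343, -0.56722858]), 'tvec': array([-0.09216806, -0.35421665,  1.43331144])} [ 1.13281846 -0.03768284  0.95060424]
top {'fx': 462.34410948657046, 'fy': 462.34410948657046, 'cx': 321.2001712076551, 'cy': 234.9190337413972, 'k1': -0.07127267508678956, 'rvec': array([ 2.13677   , -2.19508402,  0.12020494]), 'tvec': array([0.0509825 , 0.50719704, 1.07465038])} [0.38839243 0.0408772  1.12347758]
{'fx': 414.85550453126154, 'fy': 414.85550453126154, 'cx': 324.7341906570451, 'cy': 241.74488474123598, 'k1': -0.012018637793646092, 'tool_from_camera': array([[ 1.56503490e-04, -9.49530358e-01, -3.13675111e-01,
         8.07423946e-02],
       [ 9.99999776e-01, -5.53372049e-05,  6.66446920e-04,
        -4.39481349e-04],
       [-6.50169486e-04, -3.13675145e-01,  9.49530137e-01,
        -1.43419997e-01],
       [ 0.00000000e+00,  0.00000000e+00,  0.00000000e+00,
         1.00000000e+00]])}
{'time': 0.1, 'q': array([-6.39991048e+01,  5.00745830e+00,  1.00378829e+01,  9.51009679e+01,
        2.60017321e-04,  9.00009632e+01]), 'qd': array([ 0.04539905, -0.05891055,  0.05341085, -0.03688384,  0.03635877,
        0.09236983]), 'joint_efforts': array([ 7.59094510e-04, -5.21563411e+01,  4.65652978e+01,  1.59761152e-02,
        9.14026486e-05,  2.56054165e-05]), 'ee_pos': array([ 0.24101497, -0.49413138,  0.23064873]), 'tcp_rot': array([-1.79929457e+02, -2.58831272e-04,  2.59999317e+01]), 'wrist_force': array([-0.09940471,  0.32322439,  0.60163644]), 'torque': array([ 0.01531652,  0.03464739, -0.02883795]), 'grasp_force': 0.0, 'opening': 0.08533057435508933}
```

View pics/scene0.png

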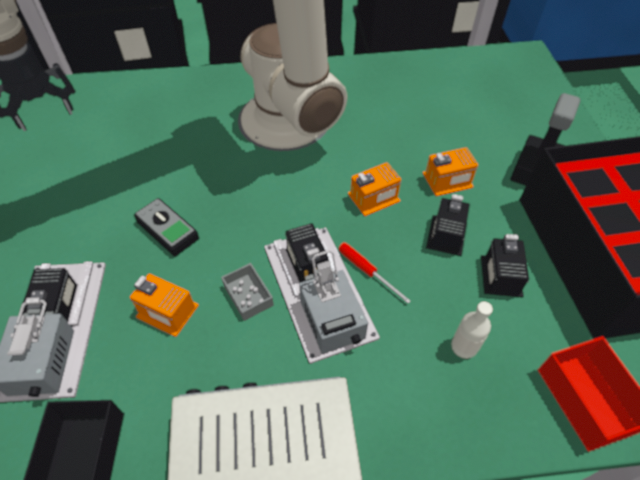

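View pics/top0.png

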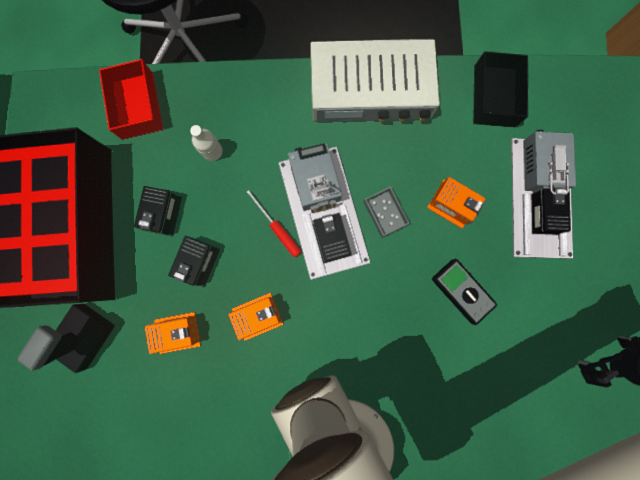

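The central dock (top view, plate corners about (279,163), (333,147), (370,262), (310,278)) holds the waiting pack at about (333,240), with the loop raised at about (323,190). I'll zoom in.

```bash
cat > h.py <<'E'
from workcell import *
import cv2,numpy as np
from scipy.spatial.transform import Rotation as Ro
def cam(n,obs=None):
    c=get_calibration(n); K=np.array([[c["fx"],0,c["cx"]],[0,c["fy"],c["cy"]],[0,0,1]])
    d=np.array([c["k1"],0,0,0,0.])
    if n=="wrist":
        T=np.eye(4);T[:3,:3]=Ro.from_euler("xyz",obs["tcp_rot"],degrees=True).as_matrix();T[:3,3]=obs["ee_pos"]
        W=np.linalg.inv(T@c["tool_from_camera"]);R=W[:3,:3];t=W[:3,3]
    else: R=cv2.Rodrigues(np.array(c["rvec"],float))[0];t=np.array(c["tvec"],float).ravel()
    return K,d,R,t
def at_z(C,uv,z):
    K,d,R,t=C; p=cv2.undistortPoints(np.array(uv,float).reshape(-1,1,2),K,d).reshape(-1,2)
    r=np.c_[p,np.ones(len(p))]@R; o=-R.T@t; return o+r*((z-o[2])/r[:,2])[:,None]
def proj(C,X):
    K,d,R,t=C; return cv2.projectPoints(np.array(X,float).reshape(-1,1,3),cv2.Rodrigues(R)[0],t,K,d)[0].reshape(-1,2)
E
python3 - <<'E'
from h import *
a=cv2.imread("pics/top0.png")[140:285,270:380];b=cv2.imread("pics/scene0.png")[215:365,260:380]
o=np.zeros((600,800,3),np.uint8)
a=cv2.resize(a,None,fx=4,fy=4,interpolation=2);b=cv2.resize(b,None,fx=3,fy=3,interpolation=2)
o[:580,:440]=a;o[:450,440:]=b;cv2.imwrite("pics/z.png",o)
P=at_z(cam("top"),[(279,163),(333,147),(370,262),(310,278)],.01);print(P.round(3))
print(at_z(cam("scene"),[(265,243),(325,230),(377,339),(313,357)],.01).round(3))
E
```

```text
[[ 0.692  0.137  0.01 ]
 [ 0.729  0.002  0.01 ]
 [ 0.442 -0.079  0.01 ]
 [ 0.407  0.067  0.01 ]]
[[ 0.433 -0.076  0.01 ]
 [ 0.411  0.065  0.01 ]
 [ 0.698  0.133  0.01 ]
 [ 0.721  0.002  0.01 ]]
```

View pics/z.png

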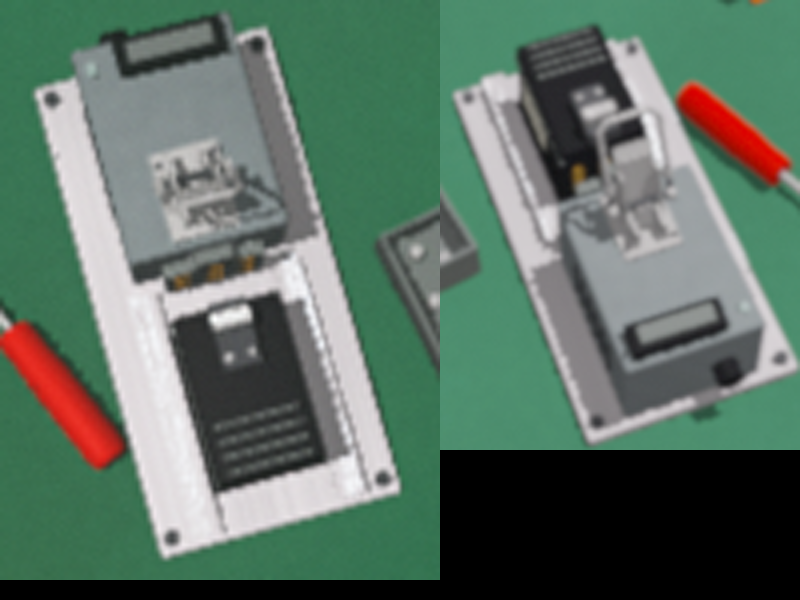

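Crop: left is the top view (housing top corners, pack top corners clear), right is the scene view (lever up, loop raised toward the robot). Now I fit the dock pose.

Run:
```python
from h import *
T=cam("top");f=lambda L:[(270+x/4-.4,140+y/4-.4) for x,y in L]
pl=at_z(T,f([(165,556),(398,492),(268,28),(36,92)]),.01)
ho=at_z(T,f([(132,265),(288,222),(230,12),(75,52)]),.082)
pk=at_z(T,f([(217,490),(325,460),(280,292),(172,318)]),.082)
for n,P in(("plate",pl),("hous",ho),("pack",pk)):
    P=P[:,:2]; ax=(P[2]+P[3]-P[0]-P[1])/2; w=(P[0]+P[3]-P[1]-P[2])/2
    print(n,P.round(4).tolist(),"len",np.linalg.norm(ax).round(4),"w",np.linalg.norm(w).round(4),"yaw",np.degrees(np.arctan2(ax[1],ax[0])).round(2),np.degrees(np.arctan2(-w[0],w[1])).round(2),"near mid",((P[0]+P[1])/2).round(4),"c",P.mean(0).round(4))
```

```text
plate [[0.4056, 0.0649], [0.4401, -0.0763], [0.7297, -0.0069], [0.6928, 0.1376]] len 0.297 w 0.1473 yaw 13.84 14.03 near mid [ 0.4229 -0.0057] c [0.5671 0.0298]
hous [[0.5703, 0.0781], [0.5928, -0.0117], [0.7178, 0.018], [0.6963, 0.1084]] len 0.129 w 0.0928 yaw 13.43 13.72 near mid [0.5816 0.0332] c [0.6443 0.0482]
pack [[0.4407, 0.0332], [0.456, -0.0282], [0.5525, -0.0058], [0.5392, 0.0561]] len 0.1001 w 0.0633 yaw 13.08 13.05 near mid [0.4483 0.0025] c [0.4971 0.0138]
```

Call:
servo_tool --pt "24.8 50.5 3 -0.216" --pt "24.8 50.5 3 -0.216" --pt "24.8 50.5 3 -0.216" --pt "24.8 50.5 3 -0.216" --pt "24.8 50.5 3 -0.216" --pt "24.8 50.5 3 -0.216" --pt "24.8 50.5 3 -0.216" --pt "24.8 50.5 3 -0.216" --pt "24.8 50.5 3 -0.216" --pt "24.8 50.5 3 -0.216" --pt "24.8 50.5 3 -0.216" --pt "24.8 50.5 3 -0.216" --pt "24.8 50.5 3 -0.216" --pt "24.8 50.5 3 -0.216" --pt "24.8 50.5 3 -0.216" --pt "24.8 50.5 3 -0.216" --pt "24.8 50.5 3 -0.216" --pt "24.8 50.5 3 -0.216" --claw 1

```text
time: 1.6
ee_pos: [0.4887, 0.0098, 0.2612]
tcp_rot: [180.0, 0.0, 13.6]
wrist_force: [-0.2, -0.1, -0.6]
opening: 0.0
grasp_force: 0.0
```

Run:
```python
from h import *
o=get_obs(); im=camera("wrist"); cv2.imwrite("pics/w1.png",im[:,:,::-1]); print(o["time"],o["ee_pos"],o["tcp_rot"],o["wrist_force"])
C=cam("wrist",o); g=np.radians(13.6);u=np.array([np.cos(g),np.sin(g),0]);v=np.array([-u[1],u[0],0]);O=np.array([.6156,.0413,0])
for n,(x,y,z) in dict(hnl=(-.036,.048,.082),hnr=(-.036,-.048,.082),hfl=(.095,.048,.082),pfl=(-.072,.032,.082),prr=(-.172,-.032,.082),piv=(0,0,.096)).items(): print(n,proj(C,O+x*u+y*v+[0,0,z]).round(0))
np.save("o1.npy",o,allow_pickle=True)
```

```text
1.6 [0.48872102 0.00979586 0.26124405] [1.79994538e+02 1.51850379e-02 1.35607396e+01] [-0.23547084 -0.07727373 -0.58766973]
hnl [[258.  85.]]
hnr [[390.  85.]]
hfl [[ 248. -134.]]
pfl [[282. 135.]]
prr [[363. 259.]]
piv [[324.  27.]]
```

View pics/w1.png

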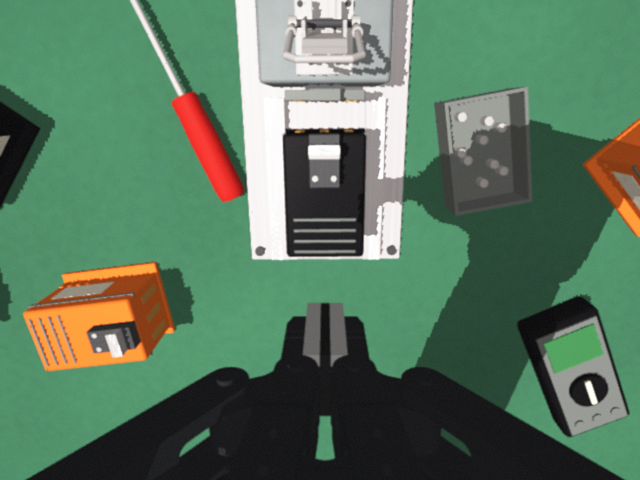

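The wrist view matches the model to within 1–4 px: housing near edge at row 83 (cols 260–391), pack top cols 286–364 and rows 130–256, raised loop bar at about row 58, cols 284–366.

Run:
```python
from h import *
o=np.load("o1.npy",allow_pickle=True).item();C=cam("wrist",o); g=np.radians(13.6);u=np.array([np.cos(g),np.sin(g),0]);v=np.array([-u[1],u[0],0]);O=np.array([.6156,.0413,0])
D=lambda P:np.c_[(P-O)@u,(P-O)@v].round(4).tolist()
print("housing near",D(at_z(C,[(260,83),(391,82)],.082)))
print("pack",D(at_z(C,[(285,130),(365,130),(286,256),(364,256)],.082)))
print("tcp",D(o["ee_pos"][None]))
for z in (.12,.14,.15,.16,.17,.18): print(z,D(at_z(C,[(284,56),(366,56)],z)), "lip",D(at_z(C,[(303,46),(357,46)],z)))
im=cv2.imread("pics/w1.png")[0:100,240:410];cv2.imwrite("pics/w1z.png",cv2.resize(im,None,fx=4.5,fy=4.5,interpolation=2))
```

```text
housing near [[-0.0349, 0.0465], [-0.0342, -0.0488]]
pack [[-0.0681, 0.0293], [-0.0681, -0.0309], [-0.1691, 0.0316], [-0.1691, -0.0331]]
tcp [[-0.1307, -0.0008]]
0.12 [[-0.0207, 0.0251], [-0.0207, -0.0266]] lip [[-0.0149, 0.013], [-0.0149, -0.0208]]
0.14 [[-0.0228, 0.0233], [-0.0228, -0.0248]] lip [[-0.0174, 0.0121], [-0.0174, -0.0194]]
0.15 [[-0.0238, 0.0224], [-0.0238, -0.0239]] lip [[-0.0186, 0.0116], [-0.0186, -0.0187]]
0.16 [[-0.0248, 0.0215], [-0.0248, -0.0229]] lip [[-0.0199, 0.0111], [-0.0199, -0.0179]]
0.17 [[-0.0258, 0.0206], [-0.0259, -0.022]] lip [[-0.0211, 0.0107], [-0.0211, -0.0172]]
0.18 [[-0.0269, 0.0197], [-0.0269, -0.0211]] lip [[-0.0223, 0.0102], [-0.0223, -0.0165]]
```

View pics/w1z.png

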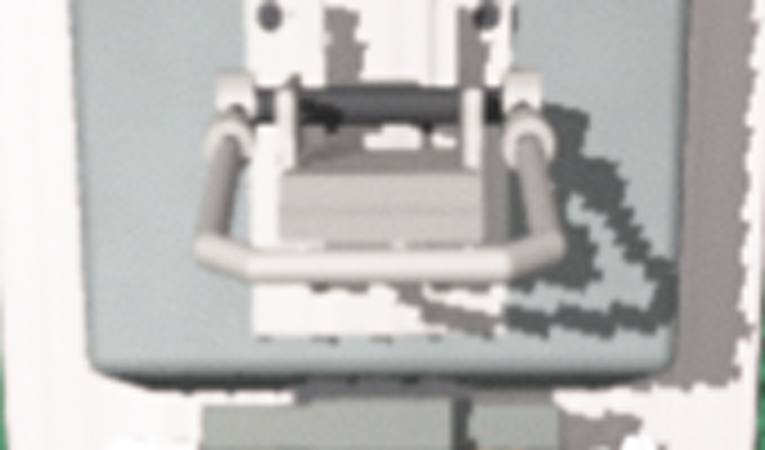

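Call:
servo_tool --pt "-6.3 -1.5 0 0" --pt "-6.3 -1.5 0 0" --pt "-6.3 -1.5 -4 0" --pt "-6.3 -1.5 -8 0" --pt "-6.3 -1.5 -12 0" --pt "-6.3 -1.5 -16 0" --pt "-6.3 -1.5 -19 0" --pt "-6.3 -1.5 -21 0" --pt "-6.3 -1.5 -21 0" --pt "-6.3 -1.5 -21 0" --pt "-6.3 -1.5 -21 0"

```text
time: 2.57
ee_pos: [0.4268, -0.0048, 0.053]
tcp_rot: [180.0, -0.1, 13.6]
wrist_force: [0.2, -0.7, -0.1]
opening: -0.0002
grasp_force: 0.0
```

Call:
servo_tool --pt "0.3 0.07 0 0" --pt "0.6 0.14 0 0" --pt "0.9 0.21 0 0" --pt "1.1 0.27 0 0" --pt "1.3 0.31 0 0" --pt "1.45 0.35 0 0" --pt "1.6 0.39 0 0" --pt "1.75 0.42 0 0" --pt "1.9 0.46 0 0" --pt "2.05 0.5 0 0" --pt "2.05 0.5 0 0"

```text
time: 3.48
ee_pos: [0.446, 0.0006, 0.0513]
tcp_rot: [-180.0, 0.1, 13.6]
wrist_force: [-5.1, -1.8, 4.8]
opening: -0.0
grasp_force: 2.5
```

Call:
servo_tool --pt "0.1 0.02 0 0" --pt "0.2 0.05 0 0" --pt "0.3 0.07 0 0" --pt "0.4 0.1 0 0" --pt "0.5 0.12 0 0" --pt "0.6 0.15 0 0" --pt "0.7 0.17 0 0" --pt "0.8 0.19 0 0" --pt "0.9 0.22 0 0" --pt "1.0 0.24 0 0"

```text
time: 4.32
ee_pos: [0.4557, 0.0029, 0.0513]
tcp_rot: [-180.0, 0.1, 13.6]
wrist_force: [-6.8, -1.2, 4.5]
opening: -0.0001
grasp_force: 3.6
```

Call:
servo_tool --pt "0.07 0.02 0 0" --pt "0.14 0.03 0 0" --pt "0.21 0.05 0 0" --pt "0.28 0.07 0 0" --pt "0.35 0.08 0 0" --pt "0.42 0.1 0 0"

```text
time: 4.82
ee_pos: [0.4599, 0.0039, 0.0513]
tcp_rot: [-180.0, 0.1, 13.6]
wrist_force: [-6.6, -1.8, 5.1]
opening: -0.0002
grasp_force: 3.6
```

Call:
servo_tool --pt "0.07 0.02 0 0" --pt "0.14 0.03 0 0" --pt "0.21 0.05 0 0" --pt "0.21 0.05 0 0"

```text
time: 5.15
ee_pos: [0.4619, 0.0044, 0.0513]
tcp_rot: [180.0, 0.1, 13.6]
wrist_force: [-7.4, -1.4, 5.1]
opening: 0.0002
grasp_force: 3.8
```

Call:
servo_tool --pt "0.05 0.01 0 0" --pt "0.1 0.02 0 0" --pt "0.15 0.04 0 0" --pt "0.15 0.04 0 0"

```text
time: 5.48
ee_pos: [0.4624, 0.0045, 0.0513]
tcp_rot: [180.0, 0.3, 13.6]
wrist_force: [-13.5, -3.6, 9.9]
opening: -0.0
grasp_force: 7.0
```

Call:
servo_tool --pt "0.05 0.01 0 0" --pt "0.1 0.02 0 0" --pt "0.1 0.02 0 0"

```text
time: 5.73
ee_pos: [0.463, 0.0045, 0.0513]
tcp_rot: [180.0, 0.3, 13.6]
wrist_force: [-16.2, -4.5, 10.7]
opening: 0.0003
grasp_force: 8.2
```

Call:
servo_tool --pt "-0.5 -0.1 0 0" --pt "-2 -0.5 0 0" --pt "-2 -0.5 3 0" --pt "-2 -0.5 7 0" --pt "-2 -0.5 11 0" --pt "-2 -0.5 14.5 0" --pt "-1 -0.2 15.5 0" --pt "2 0.5 15.5 0" --pt "6 1.4 15.5 0" --pt "9 2.2 15.5 0" --pt "11.4 2.7 15.5 0" --pt "11.4 2.7 15.5 0" --pt "11.4 2.7 15.5 0" --pt "11.4 2.7 15.5 0"

```text
time: 6.9
ee_pos: [0.5791, 0.0322, 0.206]
tcp_rot: [-180.0, 0.0, 13.6]
wrist_force: [-0.2, -0.1, -0.6]
opening: 0.0002
grasp_force: 0.0
```

Run:
```python
from h import *
o=get_obs(); im=camera("wrist"); cv2.imwrite("pics/w2.png",im[:,:,::-1]);s=camera("scene");np.save("o2.npy",o,allow_pickle=True)
a=cv2.resize(im[0:360,170:490,::-1],None,fx=1.25,fy=1.25);b=cv2.resize(s[200:340,260:360,::-1],None,fx=4,fy=4,interpolation=2)
O=np.zeros((600,800,3),np.uint8);O[:450,:400]=a;O[:560,400:]=b;cv2.imwrite("pics/w2z.png",O)
print(o["time"],o["ee_pos"],o["wrist_force"])
```

```text
6.9 [0.57908364 0.03219101 0.2060189 ] [-0.24303424 -0.08090102 -0.62263542]
```

View pics/w2z.png

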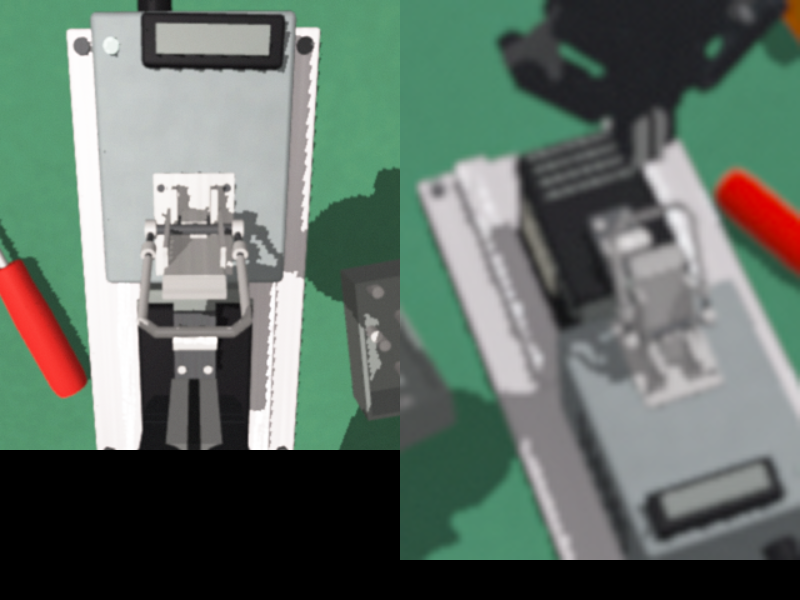

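Pack is now up to the contact plate. Loop knees are at (280,254) and (372,254), bar row 262, lever lip edge row about 232 (cols 302–351), all at full-image scale.

Run:
```python
from h import *
o=np.load("o2.npy",allow_pickle=True).item();C=cam("wrist",o); g=np.radians(13.6);u=np.array([np.cos(g),np.sin(g),0]);v=np.array([-u[1],u[0],0]);O=np.array([.6171,.0406,0])
D=lambda P:np.c_[(P-O)@u,(P-O)@v].round(4).tolist()
print("tcp",D(o["ee_pos"][None]), proj(C,o["ee_pos"]).round(0))
f=lambda L:[(170+x/1.25,y/1.25) for x,y in L]
print("housing near",D(at_z(C,f([(106,281),(284,281)]),.082)),"keeper top front",D(at_z(C,f([(172,340),(217,340)]),.104)))
for z in (.13,.14,.15,.16,.17): print(z,"knee/bar",D(at_z(C,f([(138,318),(252,318),(195,328)]),z)),"lip",D(at_z(C,f([(163,292),(226,292)]),z)))
```

```text
tcp [[-0.0389, 0.0008]] [[326. 323.]]
housing near [[-0.0348, 0.0479], [-0.0347, -0.0475]] keeper top front [[-0.0598, 0.012], [-0.0598, -0.011]]
0.13 knee/bar [[-0.0383, 0.026], [-0.0383, -0.0253], [-0.0431, 0.0004]] lip [[-0.0261, 0.0146], [-0.026, -0.0133]]
0.14 knee/bar [[-0.0347, 0.0249], [-0.0346, -0.0241], [-0.0393, 0.0004]] lip [[-0.023, 0.014], [-0.0229, -0.0127]]
0.15 knee/bar [[-0.031, 0.0238], [-0.031, -0.0229], [-0.0354, 0.0004]] lip [[-0.0199, 0.0134], [-0.0199, -0.012]]
0.16 knee/bar [[-0.0274, 0.0226], [-0.0273, -0.0217], [-0.0315, 0.0005]] lip [[-0.0168, 0.0127], [-0.0168, -0.0113]]
0.17 knee/bar [[-0.0237, 0.0215], [-0.0237, -0.0205], [-0.0276, 0.0005]] lip [[-0.0137, 0.0121], [-0.0137, -0.0107]]
```

Call:
servo_tool --pt "0 0 -1.5 0" --pt "0 0 -2.7 0" --pt "-0.1 -0.02 -3.2 0" --pt "-0.1 -0.02 -3.5 0" --pt "-0.35 -0.1 -3.7 0" --pt "-0.6 -0.15 -3.9 0" --pt "-0.9 -0.2 -4.1 0" --pt "-1.2 -0.3 -4.3 0" --pt "-1.5 -0.36 -4.6 0" --pt "-1.5 -0.36 -4.6 0"

```text
time: 7.83
ee_pos: [0.5637, 0.0284, 0.16]
tcp_rot: [-180.0, 0.0, 13.6]
wrist_force: [-0.1, -0.9, 0.3]
opening: -0.0001
grasp_force: 0.0
```

Call:
servo_tool --pt "-0.4 -0.1 -0.5 0" --pt "-0.8 -0.2 -1.1 0" --pt "-1.1 -0.26 -1.7 0" --pt "-1.4 -0.33 -2.3 0" --pt "-1.55 -0.37 -3.0 0" --pt "-1.65 -0.4 -3.7 0" --pt "-1.75 -0.42 -4.4 0" --pt "-1.75 -0.42 -5.1 0" --pt "-1.75 -0.42 -5.1 0"

```text
time: 8.58
ee_pos: [0.5463, 0.0243, 0.1074]
tcp_rot: [-180.0, 0.1, 13.6]
wrist_force: [-0.1, -0.2, 0.0]
opening: -0.0
grasp_force: 0.0
```

Run:
```python
from h import *
o=get_obs(); im=camera("wrist"); s=camera("scene");np.save("o3.npy",o,allow_pickle=True)
a=cv2.resize(im[0:480,170:490,::-1],None,fx=1.25,fy=1.25);b=cv2.resize(s[200:340,260:360,::-1],None,fx=4,fy=4,interpolation=2)
O=np.zeros((600,800,3),np.uint8);O[:600,:400]=a;O[:560,400:]=b;cv2.imwrite("pics/w3z.png",O)
print(o["time"],o["ee_pos"],o["wrist_force"])
```

```text
8.5833 [0.54626276 0.0243475  0.10743437] [-0.07483195 -0.17402989  0.03375831]
```

View pics/w3z.png

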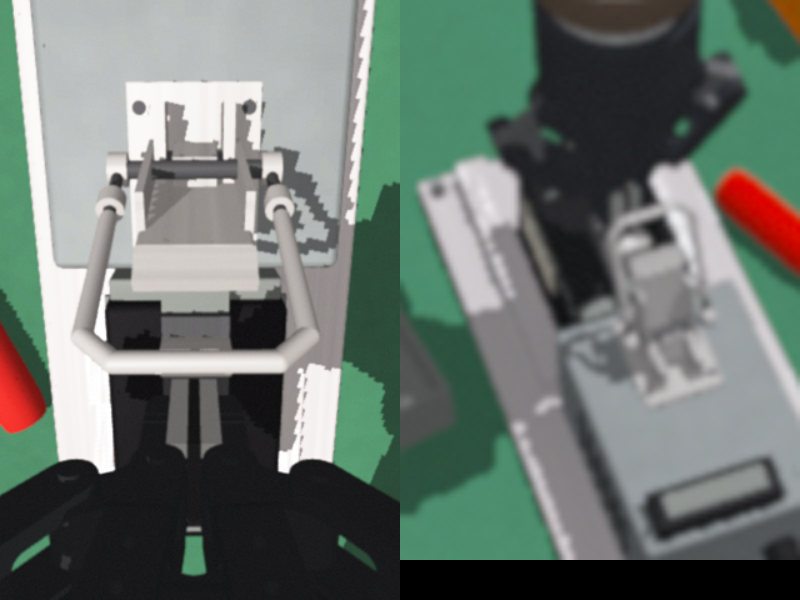

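The loop is still raised (knees at image (230,270) and (424,270), with the bar in front of the fingers), so the tip slid past it. I'll pinch it instead and compute where it is.

Run:
```python
from h import *
o=np.load("o3.npy",allow_pickle=True).item();C=cam("wrist",o); g=np.radians(13.6);u=np.array([np.cos(g),np.sin(g),0]);v=np.array([-u[1],u[0],0]);O=np.array([.6171,.0406,0])
D=lambda P:np.c_[(P-O)@u,(P-O)@v].round(4).tolist()
f=lambda L:[(170+x/1.25,y/1.25) for x,y in L]
print("tcp",D(o["ee_pos"][None]))
for z in (.13,.14,.15,.155,.16,.165): print(z,"knee/bar",D(at_z(C,f([(75,336),(318,336),(195,360)]),z)),"lip",D(at_z(C,f([(133,268),(258,268)]),z)))
```

```text
tcp [[-0.0727, 0.0009]]
0.13 knee/bar [[-0.0408, 0.0309], [-0.0408, -0.03], [-0.0474, 0.0008]] lip [[-0.0232, 0.0157], [-0.0232, -0.0143]]
0.14 knee/bar [[-0.0367, 0.0285], [-0.0367, -0.0274], [-0.0428, 0.0009]] lip [[-0.0206, 0.0146], [-0.0206, -0.013]]
0.15 knee/bar [[-0.0327, 0.026], [-0.0327, -0.0248], [-0.0382, 0.0009]] lip [[-0.018, 0.0134], [-0.018, -0.0117]]
0.155 knee/bar [[-0.0306, 0.0248], [-0.0306, -0.0235], [-0.0359, 0.0009]] lip [[-0.0167, 0.0128], [-0.0167, -0.011]]
0.16 knee/bar [[-0.0286, 0.0236], [-0.0286, -0.0222], [-0.0335, 0.0009]] lip [[-0.0154, 0.0122], [-0.0154, -0.0104]]
0.165 knee/bar [[-0.0266, 0.0223], [-0.0266, -0.0209], [-0.0312, 0.001]] lip [[-0.0141, 0.0116], [-0.0141, -0.0097]]
```

Call:
servo_tool --pt "0 0 4 0" --pt "0 0 8 0" --pt "0 0 11 0" --pt "3 0.7 11 0" --pt "4.55 1.0 11 0" --pt "4.55 1.0 11 0" --pt "4.55 1.0 9 0" --pt "4.55 1.0 7 0" --pt "4.55 1.0 5.5 0" --pt "4.55 1.0 4.3 0" --pt "4.55 1.0 3.8 0" --pt "4.55 1.0 3.8 0" --pt "4.55 1.0 3.8 0" --claw 0.3 --force 20

```text
time: 9.77
ee_pos: [0.5925, 0.0344, 0.148]
tcp_rot: [180.0, -0.0, 13.6]
wrist_force: [-0.1, -0.8, 0.6]
opening: 0.0597
grasp_force: 0.0
```

Call:
servo_tool --pt "0 0 0 0" --pt "0 0 0 0" --pt "0 0 0 0" --pt "0 0 0 0" --pt "0 0 0 0" --pt "0 0 0 0" --claw 0.7

```text
time: 10.27
ee_pos: [0.5926, 0.0347, 0.1486]
tcp_rot: [-180.0, -0.1, 13.6]
wrist_force: [-2.9, 2.2, 6.3]
opening: 0.0428
grasp_force: 20.0
```

Call:
servo_tool --pt "-0.17 -0.04 -0.08 0" --pt "-0.33 -0.08 -0.17 0" --pt "-0.51 -0.12 -0.28 0" --pt "-0.7 -0.17 -0.39 0" --pt "-0.92 -0.22 -0.55 0" --pt "-1.14 -0.27 -0.71 0"

```text
time: 10.77
ee_pos: [0.5814, 0.0321, 0.1412]
tcp_rot: [-180.0, -0.1, 13.6]
wrist_force: [-0.2, 3.6, 3.4]
opening: 0.0426
grasp_force: 21.4
```

Call:
servo_tool --pt "-0.2 -0.05 -0.18 0" --pt "-0.4 -0.1 -0.36 0" --pt "-0.58 -0.14 -0.56 0" --pt "-0.77 -0.19 -0.77 0" --pt "-0.93 -0.23 -0.98 0" --pt "-1.09 -0.26 -1.2 0" --pt "-1.23 -0.3 -1.43 0" --pt "-1.37 -0.33 -1.67 0"

```text
time: 11.43
ee_pos: [0.567, 0.0284, 0.1232]
tcp_rot: [-180.0, 0.0, 13.6]
wrist_force: [-3.3, 2.6, 3.4]
opening: 0.0424
grasp_force: 21.1
```

Call:
servo_tool --pt "-0.13 -0.03 -0.25 0" --pt "-0.23 -0.06 -0.5 0" --pt "-0.33 -0.08 -0.75 0" --pt "-0.41 -0.1 -1.01 0" --pt "-0.48 -0.12 -1.28 0" --pt "-0.54 -0.13 -1.55 0" --pt "-0.59 -0.14 -1.82 0" --pt "-0.62 -0.15 -2.09 0" --pt "-0.64 -0.15 -2.36 0" --pt "-0.64 -0.15 -2.6 0"

```text
time: 12.27
ee_pos: [0.5606, 0.0268, 0.097]
tcp_rot: [-180.0, 0.0, 13.6]
wrist_force: [-4.2, 2.0, 3.4]
opening: 0.0428
grasp_force: 21.7
```

Run:
```python
from h import *
o=get_obs(); im=camera("wrist"); s=camera("scene");np.save("o4.npy",o,allow_pickle=True)
a=cv2.resize(im[0:480,170:490,::-1],None,fx=1.25,fy=1.25);b=cv2.resize(s[200:340,260:360,::-1],None,fx=4,fy=4,interpolation=2)
O=np.zeros((600,800,3),np.uint8);O[:600,:400]=a;O[:560,400:]=b;cv2.imwrite("pics/w4z.png",O)
print(o["time"],o["ee_pos"],o["wrist_force"])
```

```text
12.2667 [0.56063441 0.02679264 0.09696265] [-4.23038177  2.01313133  3.38771279]
```

View pics/w4z.png

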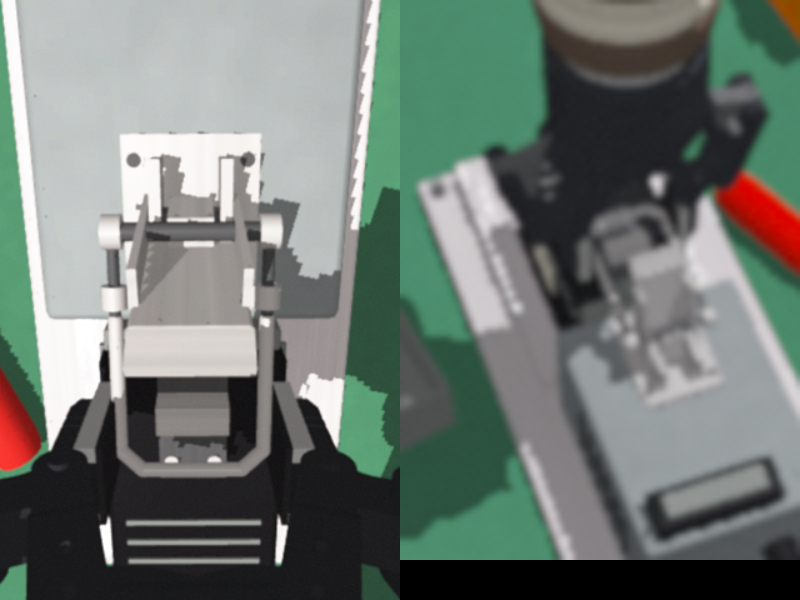

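Loop is pinched and down: bar at crop row 470, just robot-side of the keeper hook (hook top rows 395–434). Checking the gap.

Run:
```python
from h import *
o=np.load("o4.npy",allow_pickle=True).item();C=cam("wrist",o); g=np.radians(13.6);u=np.array([np.cos(g),np.sin(g),0]);v=np.array([-u[1],u[0],0]);O=np.array([.6171,.0406,0])
D=lambda P:np.c_[(P-O)@u,(P-O)@v].round(4).tolist()
f=lambda L:[(170+x/1.25,y/1.25) for x,y in L]
print("tcp",D(o["ee_pos"][None]))
print("hook top rear/front",D(at_z(C,f([(193,409),(193,393)]),.104)),"face low",D(at_z(C,f([(193,434)]),.1)))
print("screws",D(at_z(C,f([(172,462),(214,462)]),.095)))
for z in (.096,.1,.105,.11): print(z,D(at_z(C,f([(195,470),(116,430),(272,430)]),z)))
for z in (.14,.15,.16): print(z,"lip",D(at_z(C,f([(123,376),(257,376)]),z)))
```

```text
tcp [[-0.0581, -0.0001]]
hook top rear/front [[-0.056, 0.0003], [-0.0506, 0.0003]] face low [[-0.0671, 0.0003]]
screws [[-0.0809, 0.0072], [-0.0809, -0.0066]]
0.096 [[-0.0833, -0.0003], [-0.0682, 0.0249], [-0.0682, -0.0249]]
0.1 [[-0.0803, -0.0003], [-0.0657, 0.0243], [-0.0657, -0.0242]]
0.105 [[-0.0767, -0.0003], [-0.0625, 0.0234], [-0.0625, -0.0233]]
0.11 [[-0.073, -0.0003], [-0.0594, 0.0226], [-0.0594, -0.0225]]
0.14 lip [[-0.0272, 0.0153], [-0.0272, -0.0134]]
0.15 lip [[-0.0223, 0.0138], [-0.0223, -0.012]]
0.16 lip [[-0.0173, 0.0123], [-0.0173, -0.0106]]
```

Call:
servo_tool --pt "0 0 -0.1 0" --pt "0 0 -0.2 0" --pt "0 0 -0.3 0" --pt "0 0 -0.4 0" --pt "0 0 -0.5 0" --pt "0 0 -0.5 0"

```text
time: 12.87
ee_pos: [0.5608, 0.0268, 0.0923]
tcp_rot: [-180.0, 0.0, 13.6]
wrist_force: [-3.8, 2.3, 1.8]
opening: 0.0427
grasp_force: 22.1
```

Call:
servo_tool --pt "0.02 0 -0.1 0" --pt "0.02 0 -0.2 0" --pt "0.02 0 -0.2 0"

```text
time: 13.12
ee_pos: [0.561, 0.0269, 0.0903]
tcp_rot: [-180.0, 0.0, 13.6]
wrist_force: [-3.4, 2.7, 1.9]
opening: 0.0428
grasp_force: 22.4
```

Call:
servo_tool --pt "0 0 -0.1 0" --pt "0 0 -0.2 0" --pt "0 0 -0.2 0"

```text
time: 13.37
ee_pos: [0.5612, 0.0269, 0.0884]
tcp_rot: [-180.0, -0.0, 13.6]
wrist_force: [-2.9, 3.4, 3.4]
opening: 0.0427
grasp_force: 22.5
```

Call:
servo_tool --pt "0 0 -0.1 0" --pt "0 0 -0.15 0" --pt "0 0 -0.15 0"

```text
time: 13.62
ee_pos: [0.5613, 0.027, 0.0869]
tcp_rot: [-180.0, -0.0, 13.6]
wrist_force: [-2.5, 2.9, 2.0]
opening: 0.0426
grasp_force: 22.6
```

Call:
servo_tool --pt "0 0 -0.1 0" --pt "0 0 -0.15 0" --pt "0 0 -0.15 0"

```text
time: 13.87
ee_pos: [0.5614, 0.0269, 0.0855]
tcp_rot: [180.0, -0.0, 13.6]
wrist_force: [-1.0, 4.3, 3.0]
opening: 0.0428
grasp_force: 22.7
```

Run:
```python
from h import *
o=get_obs(); im=camera("wrist");np.save("o5.npy",o,allow_pickle=True)
a=im[160:460,200:450,::-1];cv2.imwrite("pics/w5z.png",cv2.resize(a,None,fx=2,fy=2,interpolation=2))
print(o["time"],o["ee_pos"],o["wrist_force"])
```

```text
13.8667 [0.5614125  0.02693582 0.08552422] [-0.99213858  4.28774807  2.98016704]
```

View pics/w5z.png

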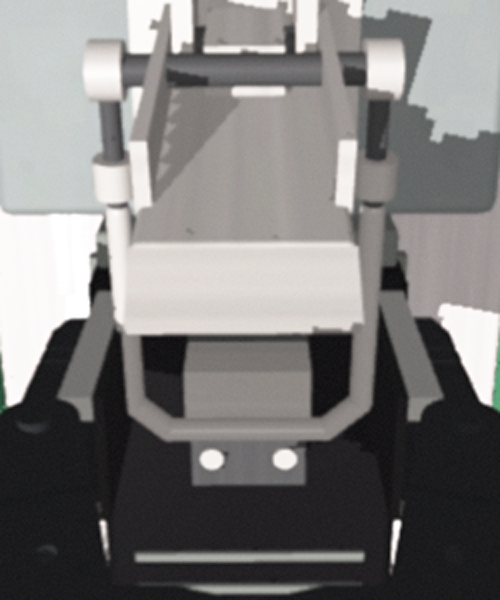

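Bar at image row 375, just robot-side of the hook's face (bottom row about 369) and ahead of the screws (row 389).

Run:
```python
from h import *
o=np.load("o5.npy",allow_pickle=True).item();C=cam("wrist",o); g=np.radians(13.6);u=np.array([np.cos(g),np.sin(g),0]);v=np.array([-u[1],u[0],0]);O=np.array([.6171,.0406,0])
D=lambda P:np.c_[(P-O)@u,(P-O)@v].round(4).tolist()
f=lambda L:[(200+x/2,160+y/2) for x,y in L]
print("tcp",D(o["ee_pos"][None]))
print("hook rear top",D(at_z(C,f([(184,375),(311,375)]),.104)),"screws",D(at_z(C,f([(212,459),(286,459)]),.095)),"plinth rear",D(at_z(C,f([(191,484),(305,484)]),.094)))
for z in (.092,.096,.1,.104,.108): print(z,D(at_z(C,f([(247,430),(128,395),(374,395)]),z)))
for x,z in((-.0638,.104),(-.0638,.1005),(-.0606,.094),(-.0856,.094)): print(x,z,proj(C,O+x*u+[0,0,z]).round(1))
for e,px,pz,L in((-.17,-4,.108,.07),(-.1,-4,.108,.07),(-.05,-4,.108,.07)): print(e,proj(C,O+(px/1000-L*np.cos(e))*u+[0,0,pz+L*np.sin(e)]).round(1))
```

```text
tcp [[-0.0573, -0.0002]]
hook rear top [[-0.0566, 0.0115], [-0.0566, -0.0105]] screws [[-0.081, 0.0074], [-0.081, -0.0069]] plinth rear [[-0.0876, 0.0117], [-0.0876, -0.0108]]
0.092 [[-0.0766, 0.0006], [-0.0687, 0.0234], [-0.0686, -0.0237]]
0.096 [[-0.0736, 0.0006], [-0.066, 0.0228], [-0.066, -0.023]]
0.1 [[-0.0707, 0.0006], [-0.0633, 0.0221], [-0.0633, -0.0223]]
0.104 [[-0.0678, 0.0006], [-0.0606, 0.0214], [-0.0606, -0.0216]]
0.108 [[-0.0649, 0.0006], [-0.0579, 0.0207], [-0.0579, -0.0209]]
-0.0638 0.104 [[325.2 365.3]]
-0.0638 0.1005 [[325.2 359.6]]
-0.0606 0.094 [[325.2 342. ]]
-0.0856 0.094 [[325.1 397.7]]
-0.17 [[325.2 373.8]]
-0.1 [[325.2 383.5]]
-0.05 [[325.2 390.3]]
```

Call:
servo_tool --pt "0 0 -0.05 0" --pt "0 0 -0.1 0" --pt "0 0 -0.1 0"

```text
time: 14.17
ee_pos: [0.5614, 0.0269, 0.0845]
tcp_rot: [180.0, -0.0, 13.6]
wrist_force: [0.2, 3.6, 2.7]
opening: 0.0427
grasp_force: 22.7
```

Call:
servo_tool --pt "0.1 0.02 -0.05 0" --pt "0.2 0.05 -0.05 0" --pt "0.3 0.07 -0.05 0" --pt "0.3 0.07 -0.05 0"

```text
time: 14.5
ee_pos: [0.5627, 0.0273, 0.0831]
tcp_rot: [-180.0, 0.2, 13.6]
wrist_force: [-6.3, 2.7, 0.7]
opening: 0.043
grasp_force: 23.0
```

Call:
servo_tool --pt "0.1 0.02 0 0" --pt "0.2 0.05 0 0" --pt "0.3 0.07 0 0" --pt "0.4 0.1 0 0" --pt "0.4 0.1 0 0"

```text
time: 14.92
ee_pos: [0.5662, 0.0282, 0.0825]
tcp_rot: [-180.0, 0.3, 13.6]
wrist_force: [-6.6, 2.8, -0.6]
opening: 0.0426
grasp_force: 23.0
```

Call:
servo_tool --pt "0.1 0.02 0 0" --pt "0.2 0.05 0 0" --pt "0.3 0.07 0 0" --pt "0.3 0.07 0 0"

```text
time: 15.25
ee_pos: [0.568, 0.0286, 0.0824]
tcp_rot: [-180.0, 0.4, 13.6]
wrist_force: [-13.5, 0.6, 1.5]
opening: 0.0426
grasp_force: 23.3
```

Call:
servo_tool --pt "0.08 0.02 0 0" --pt "0.16 0.04 0 0" --pt "0.16 0.04 0 0"

```text
time: 15.5
ee_pos: [0.5691, 0.0288, 0.0824]
tcp_rot: [-180.0, 0.5, 13.6]
wrist_force: [-16.6, -0.5, 4.2]
opening: 0.0427
grasp_force: 23.4
```

Call:
servo_tool --pt "0.06 0.01 0 0" --pt "0.12 0.03 0 0" --pt "0.12 0.03 0 0"

```text
time: 15.75
ee_pos: [0.5693, 0.0289, 0.0823]
tcp_rot: [-180.0, 0.6, 13.6]
wrist_force: [-22.1, -1.7, 6.1]
opening: 0.043
grasp_force: 23.6
```

Call:
servo_tool --pt "-0.1 -0.02 0 0" --pt "-0.15 -0.04 0 0"

```text
time: 15.92
ee_pos: [0.5692, 0.0289, 0.0823]
tcp_rot: [-180.0, 0.4, 13.6]
wrist_force: [-10.7, 2.6, 0.5]
opening: 0.0429
grasp_force: 23.1
```

Run:
```python
from h import *
o=get_obs(); im=camera("wrist");np.save("o6.npy",o,allow_pickle=True);s=camera("scene");t=camera("top")
O=np.zeros((600,800,3),np.uint8);O[:,:500]=cv2.resize(im[160:460,200:450,::-1],None,fx=2,fy=2,interpolation=2)
O[:360,500:]=cv2.resize(s[230:302,300:360,::-1],None,fx=5,fy=5,interpolation=2)
O[360:,500:]=cv2.resize(t[180:228,300:360,::-1],None,fx=5,fy=5,interpolation=2)
cv2.imwrite("pics/w6z.png",O);print(o["time"],o["ee_pos"],o["wrist_force"],o["tcp_rot"])
```

```text
15.9167 [0.56921609 0.02888168 0.08232679] [-10.66544121   2.6013381    0.48252928] [-179.97436489    0.4266127    13.59441817]
```

View pics/w6z.png

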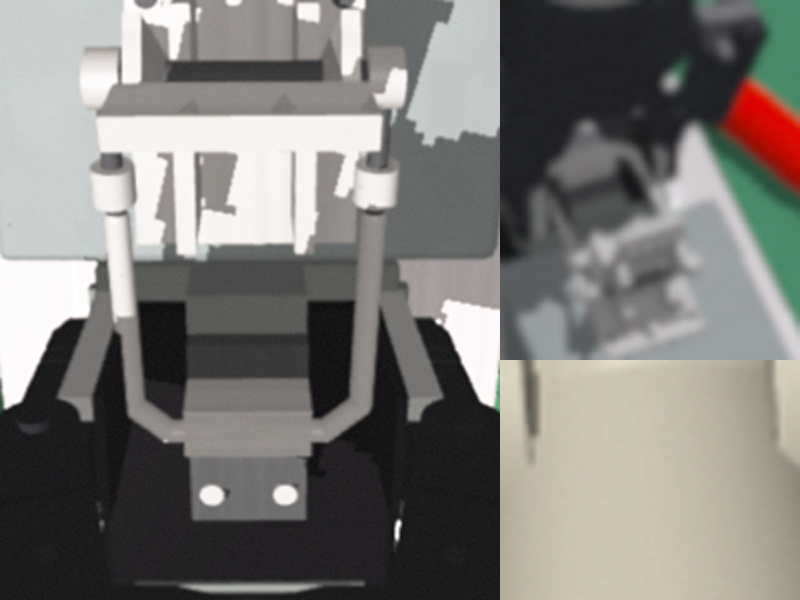

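The bar is now captured under the hook's lip (hook covers it at crop rows 380–457), and the lever has swung up with it (tip at crop rows 85–150). I'll release and locate the lever.

Call:
servo_tool --pt "-0.05 0 0 0" --pt "-0.05 0 0 0" --pt "-0.05 0 0 0" --pt "-0.05 0 0 0" --pt "-0.05 0 2 0" --pt "-0.05 0 6 0" --pt "-0.05 0 10 0" --pt "-3 -0.7 12 0" --pt "-5 -1.2 12 0" --pt "-5 -1.2 12 0" --pt "-5 -1.2 12 0" --claw 0.3

```text
time: 16.98
ee_pos: [0.5224, 0.0173, 0.2048]
tcp_rot: [180.0, -0.1, 13.6]
wrist_force: [0.6, -0.1, 0.6]
opening: 0.0597
grasp_force: 0.0
```

Run:
```python
from h import *
o=np.load("o6.npy",allow_pickle=True).item();C=cam("wrist",o); g=np.radians(13.6);u=np.array([np.cos(g),np.sin(g),0]);v=np.array([-u[1],u[0],0]);O=np.array([.6171,.0406,0])
D=lambda P:np.c_[(P-O)@u,(P-O)@v].round(4).tolist()
f=lambda L:[(200+x/2,160+y/2) for x,y in L]
for z in (.14,.145,.15,.155,.16,.165): print(z,D(at_z(C,f([(97,115),(384,115)]),z)),D(at_z(C,f([(97,150),(384,150)]),z)))
# predicted edges for angles: lever end inner/outer
for a in (1.0,1.1,1.2,1.3,1.4,1.5):
    P=lambda r,h:proj(C,O+(r*np.cos(a)-h*np.sin(a))*u+.013*v+[0,0,.096+r*np.sin(a)+h*np.cos(a)])[0]
    print(a,[((P(r,h)-[200,160])*2).round(0).tolist() for r,h in((.055,.004),(.063,.004),(.063,.008),(.063,.012))])
o=get_obs(); print(o["ee_pos"],o["wrist_force"]); im=camera("wrist"); np.save("o7.npy",o,allow_pickle=True); cv2.imwrite("pics/w7.png",im[:,:,::-1])
```

```text
0.14 [[0.009, 0.0164], [0.009, -0.0141]] [[0.0051, 0.0167], [0.0051, -0.0143]]
0.145 [[0.0104, 0.0155], [0.0104, -0.0132]] [[0.0067, 0.0157], [0.0067, -0.0134]]
0.15 [[0.0118, 0.0145], [0.0118, -0.0124]] [[0.0083, 0.0147], [0.0083, -0.0126]]
0.155 [[0.0132, 0.0136], [0.0132, -0.0115]] [[0.0099, 0.0138], [0.0099, -0.0117]]
0.16 [[0.0145, 0.0126], [0.0145, -0.0107]] [[0.0115, 0.0128], [0.0115, -0.0109]]
0.165 [[0.0159, 0.0117], [0.0159, -0.0099]] [[0.0131, 0.0118], [0.0131, -0.01]]
1.0 [[115.0, -49.0], [100.0, -95.0], [98.0, -53.0], [95.0, -9.0]]
1.1 [[113.0, 7.0], [98.0, -24.0], [97.0, 22.0], [95.0, 68.0]]
1.2 [[113.0, 66.0], [97.0, 50.0], [97.0, 98.0], [97.0, 145.0]]
1.3 [[114.0, 125.0], [98.0, 126.0], [99.0, 173.0], [99.0, 220.0]]
1.4 [[115.0, 182.0], [101.0, 199.0], [102.0, 244.0], [103.0, 289.0]]
1.5 [[118.0, 236.0], [104.0, 267.0], [106.0, 309.0], [108.0, 350.0]]
[0.52244809 0.01733136 0.20480453] [ 0.62533784 -0.14854959  0.56048275]
```

Call:
servo_tool --pt "3 0.7 0 0" --pt "6 1.4 0 0" --pt "7.3 1.75 0 0" --pt "7.3 1.75 0 0" --pt "7.3 1.75 -2 0" --pt "7.3 1.75 -4 0" --pt "7.3 1.75 -6 0" --pt "7.3 1.75 -6.7 0" --pt "7.3 1.75 -6.8 0" --pt "7.3 1.75 -6.8 0" --claw 1

```text
time: 17.87
ee_pos: [0.5952, 0.035, 0.136]
tcp_rot: [-180.0, 0.0, 13.6]
wrist_force: [-0.6, 0.0, -0.3]
opening: -0.0001
grasp_force: 0.0
```

Call:
servo_tool --pt "0.2 0.05 0 0" --pt "0.4 0.1 0 0" --pt "0.6 0.14 0 0" --pt "0.8 0.19 0 0" --pt "1.0 0.24 0 0" --pt "1.2 0.29 0 0" --pt "1.2 0.29 0 0"

```text
time: 18.45
ee_pos: [0.6078, 0.0381, 0.1359]
tcp_rot: [180.0, -0.0, 13.6]
wrist_force: [0.7, -0.9, -0.6]
opening: 0.0001
grasp_force: 0.0
```

Call:
servo_tool --pt "0.15 0.04 0 0" --pt "0.3 0.07 0 0" --pt "0.45 0.11 0 0" --pt "0.6 0.14 0 0" --pt "0.75 0.18 0 0" --pt "0.75 0.18 0 0"

```text
time: 18.95
ee_pos: [0.6145, 0.0397, 0.1357]
tcp_rot: [-180.0, 0.1, 13.6]
wrist_force: [-3.7, -0.9, -0.1]
opening: 0.0003
grasp_force: 1.7
```

Call:
servo_tool --pt "0.15 0.04 -0.03 0" --pt "0.29 0.07 -0.07 0" --pt "0.48 0.11 -0.13 0" --pt "0.66 0.16 -0.2 0" --pt "0.84 0.2 -0.28 0" --pt "1.01 0.25 -0.37 0"

```text
time: 19.45
ee_pos: [0.6248, 0.0423, 0.1321]
tcp_rot: [-180.0, 0.0, 13.6]
wrist_force: [-4.5, -1.8, 0.4]
opening: 0.0
grasp_force: 2.3
```

Call:
servo_tool --pt "0.17 0.04 -0.1 0" --pt "0.34 0.08 -0.2 0" --pt "0.5 0.12 -0.32 0" --pt "0.66 0.16 -0.44 0" --pt "0.81 0.2 -0.57 0" --pt "0.96 0.23 -0.71 0"

```text
time: 19.95
ee_pos: [0.6346, 0.0446, 0.1254]
tcp_rot: [-180.0, 0.0, 13.6]
wrist_force: [-4.9, 0.1, 2.5]
opening: 0.0002
grasp_force: 2.5
```

Call:
servo_tool --pt "0.14 0.03 -0.15 0" --pt "0.27 0.06 -0.3 0" --pt "0.39 0.09 -0.46 0" --pt "0.51 0.12 -0.62 0" --pt "0.51 0.12 -0.62 0"

```text
time: 20.37
ee_pos: [0.6402, 0.046, 0.1189]
tcp_rot: [-180.0, -0.0, 13.6]
wrist_force: [-2.0, 0.3, 2.4]
opening: -0.0003
grasp_force: 1.3
```

Call:
servo_tool --pt "0.1 0.02 -0.18 0" --pt "0.2 0.05 -0.36 0" --pt "0.29 0.07 -0.54 0" --pt "0.36 0.09 -0.72 0" --pt "0.36 0.09 -0.8 0"

```text
time: 20.78
ee_pos: [0.6441, 0.0469, 0.111]
tcp_rot: [180.0, -0.1, 13.6]
wrist_force: [1.5, 1.3, 4.3]
opening: 0.0003
grasp_force: 2.0
```

Call:
servo_tool --pt "0.05 0 -0.15 0" --pt "0.1 0.02 -0.3 0" --pt "0.1 0.02 -0.3 0"

```text
time: 21.03
ee_pos: [0.6446, 0.0468, 0.1076]
tcp_rot: [180.0, -0.0, 13.6]
wrist_force: [1.5, 0.7, 2.9]
opening: 0.0
grasp_force: 1.2
```

Call:
servo_tool --pt "0 0 -0.1 0" --pt "0 0 -0.2 0" --pt "0 0 -0.2 0"

```text
time: 21.28
ee_pos: [0.6441, 0.0467, 0.1055]
tcp_rot: [180.0, 0.0, 13.6]
wrist_force: [1.1, -0.4, 1.7]
opening: 0.0001
grasp_force: 0.7
```

Call:
servo_tool --pt "0 0 -0.07 0" --pt "0 0 -0.14 0" --pt "0 0 -0.14 0"

```text
time: 21.53
ee_pos: [0.644, 0.0468, 0.1042]
tcp_rot: [-180.0, 0.0, 13.6]
wrist_force: [-0.2, -1.0, 0.6]
opening: 0.0001
grasp_force: 0.2
```

Call:
servo_tool --pt "0 0 -0.06 0" --pt "0 0 -0.1 0" --pt "0 0 -0.1 0"

```text
time: 21.78
ee_pos: [0.6441, 0.0468, 0.1041]
tcp_rot: [180.0, 0.0, 13.6]
wrist_force: [-1.7, -0.2, 4.8]
opening: 0.0002
grasp_force: 2.7
```

Call:
servo_tool --pt "0 0 -0.06 0" --pt "0 0 -0.1 0" --pt "0 0 -0.1 0"

```text
time: 22.03
ee_pos: [0.6441, 0.0468, 0.104]
tcp_rot: [180.0, -0.0, 13.6]
wrist_force: [-4.8, -0.5, 11.1]
opening: -0.0004
grasp_force: 5.4
```

Call:
servo_tool --pt "0 0 0.5 0" --pt "0 0 2 0" --pt "0 0 5 0" --pt "0 0 9 0" --pt "-5 -1.2 13 0" --pt "-10 -2.4 13 0" --pt "-15 -3.6 13 0" --pt "-15 -3.6 13 0" --pt "-15 -3.6 13 0" --pt "-15 -3.6 13 0"

```text
time: 22.87
ee_pos: [0.4929, 0.0105, 0.2337]
tcp_rot: [180.0, -0.1, 13.6]
wrist_force: [0.1, -0.4, -0.3]
opening: 0.0001
grasp_force: 0.0
```

Run:
```python
from h import *
o=get_obs(); im=camera("wrist"); s=camera("scene")
O=np.zeros((600,800,3),np.uint8);O[:600,:400]=cv2.resize(im[0:480,170:490,::-1],None,fx=1.25,fy=1.25)
O[:560,400:]=cv2.resize(s[200:340,260:360,::-1],None,fx=4,fy=4,interpolation=2)
cv2.imwrite("pics/w8z.png",O);print(o["time"],o["ee_pos"],o["wrist_force"])
C=cam("wrist",o); g=np.radians(13.6);u=np.array([np.cos(g),np.sin(g),0]);D=np.array([.6171,.0406,0])
print("expected lip end flat / upright", proj(C,[D+.063*u+[0,0,.106],D+.063*np.cos(.3)*u+[0,0,.125]]).round(0))
```

```text
22.8667 [0.49291629 0.01049924 0.233693  ] [ 0.06582485 -0.40023052 -0.26529734]
expected lip end flat / upright [[ 325. -107.]
 [ 325. -119.]]
```

Run:
```python
from h import *
o=get_obs(); im=cv2.cvtColor(camera("wrist"),cv2.COLOR_RGB2GRAY).astype(int); C=cam("wrist",o)
g=np.radians(13.6);u=np.array([np.cos(g),np.sin(g),0]);v=np.array([-u[1],u[0],0]);D=np.array([.6171,.0406,0])
for p in (-.098,-.095,-.092): print("pack",p,"rear row",proj(C,D+(p-.05)*u+.025*v+[0,0,.082]).round(1),"hook rear top",proj(C,D+(p+.0338)*u+[0,0,.104]).round(1))
c=int(proj(C,D-.145*u+.025*v+[0,0,.082])[0,0]); print(c,im[170:290:3,c].tolist())
for s in (.02,-.02): # legs, bar outside plinth: profile across the leg at dock x=-.04
    q=proj(C,D-.04*u+s*v+[0,0,.098])[0]; print(q.round(1), im[int(q[1]),int(q[0])-12:int(q[0])+13].tolist())
q=proj(C,D+[0,0,.104]-.0*u)[0];print("pivot row",q.round(0)); cc=int(q[0]); print(im[0:150:3,cc].tolist())
```

```text
pack -0.098 rear row [[291.6 248.9]] hook rear top [[325.1 136.1]]
pack -0.095 rear row [[291.5 245.1]] hook rear top [[325.1 131.3]]
pack -0.092 rear row [[291.4 241.3]] hook rear top [[325.1 126.4]]
291 [50, 49, 45, 45, 48, 45, 46, 45, 42, 168, 50, 42, 41, 159, 65, 44, 42, 139, 60, 42, 43, 132, 48, 115, 234, 241, 242, 218, 234, 209, 182, 232, 240, 180, 244, 205, 126, 126, 128, 129]
[293.5  96.2] [186, 180, 182, 182, 181, 182, 182, 180, 198, 229, 244, 243, 227, 188, 161, 168, 177, 181, 173, 133, 93, 82, 80, 82, 93]
[356.6  96.2] [81, 81, 97, 141, 162, 167, 166, 166, 167, 208, 237, 247, 240, 215, 172, 132, 98, 86, 83, 80, 80, 101, 146, 146, 130]
pivot row [325.  25.]
[245, 245, 245, 245, 245, 245, 246, 246, 246, 246, 245, 152, 240, 163, 243, 243, 244, 244, 244, 243, 243, 244, 243, 243, 244, 243, 243, 189, 190, 176, 174, 178, 168, 107, 109, 112, 178, 250, 246, 250, 245, 241, 105, 108, 106, 109, 108, 107, 108, 107]
```

```bash
python3 -c "
from workcell import *
print(job_done())"
```

```text
the job is handed in; nothing more can be done
None
```

The pack is latched in on its contacts, the lever is pressed flat on its stop past centre, and everything is let go; I handed the job in at about 23 s, with no verdict reported. The final state was checked by force and pixel measurement, not by viewing a picture.

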